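# Swap spatula and serving spoon on the draining rack

### The job

The wooden spatula and the steel serving spoon have been put back in each other's slots on the draining rack: swap them, so that each ends up lying where the other was, with its handle down in the slot of both rest bars and its head on the same side as before. They are clean, so use the rack's one empty slot as the stopover, lay them down rather than dropping them, and never let either touch the basin or the worktop. Leave the dish brush in its slot and do not disturb the glass tumbler.

Things in the scene. Friction and masses are not known exactly. Their poses are not given: they have to be found in the camera images.
- rack: Fixed slotted steel rack, 412 (x) by 502 mm (y), standing on the basin's lips. Origin: centre of its underside; x along the utensils, away from the robot, z up. Floor 14 mm above the origin. Two upright notched rest bars, 3 mm thick (8 at their folded tops), along y at x = +38 and x = -75 mm, with notches 34 mm wide, straight-walled: floors 56, teeth between them 74 mm above the origin.
- slot_1 (a point): A slot is one pair of notches, one in each rest bar. Slot 1, next to the tumbler (rack y = +70 mm): point at the height of the notch floors, mid-width, at rack x = 0; axes as the rack's. At the start slots 1, 2 and 3 hold spatula, spoon and dish brush in any order.
- slot_2 (a point): Slot 2, the same kind of point, at rack y = -16 mm, 86 mm from slot 1.
- slot_3 (a point): Slot 3, the same kind of point, at rack y = -102 mm, 86 mm from slot 2.
- slot_4 (a point): Slot 4, the end slot farthest from the tumbler, the same kind of point, at rack y = -188 mm. Always the empty one at the start.
- spatula: Loose wooden spatula, 310 mm long, about 70 g: handle 22 mm wide, 12 mm thick, from x = -150 to +65; flat blade 62 mm wide, 5 mm thick, from x = +65 to +160. Origin: on the handle's underside, centre line, at the balance point; x along the handle to the head, z up; at rest at the height of the slot point, within 11 mm of it along and 4 mm across the slot.
- spatula_head (a point): Middle of the spatula's blade, at x = +112 mm of the spatula.
- spoon: Loose steel serving spoon, about 110 g: handle 18 mm wide (24 at its end), 5 mm thick, x = -150 to +65; oval bowl 64 mm wide, x = +61 to +157, from 14 mm below to 5 mm above the handle's underside. Origin: on the handle's underside, centre line, at the balance point; x along the handle to the head, z up; at rest at the height of the slot point, within 11 mm of it along and 4 mm across the slot.
- spoon_head (a point): Inside the spoon's bowl, at x = +109 mm of the spoon, 10 mm below the handle's underside.
- dish_brush: Loose wooden dish brush, round head of 64 mm diameter, pale bristles down (74 mm across), 284 mm long, handle 20 mm wide, 11 mm thick; its head's top is 14 mm above its origin. Lies in one of slots 1 to 3; to be left there. Origin: on the handle's underside, centre line, at the balance point; x along the handle to the head, z up.
- tumbler: Loose drinking glass, 0.22 kg, standing mouth down on the rack's floor beside slot 1 (rack y about +193 mm, x -90 to +60): 92 mm high, 68 mm diameter at the mouth (below), 54 mm at the top. Origin at the centre of the mouth. Not to be disturbed.
- basin: Fixed enamel basin set in the worktop: opening 380 mm (x) by 720 mm (y), bowl 190 mm deep; its raised lip, 28 mm wide with chips, stands 14 mm above the worktop and carries the rack. Origin at the middle of the opening, level with the worktop.
- table: The fixed wooden worktop around the basin, top at z = 0. Origin at the middle of the basin's opening.

How it is judged:
By the outcome, as a careful person would: the job done as asked, in the order asked, and still so for the second after the job is handed in, with the robot touching nothing.
It also fails if it takes over 59 s, if anything falls off the work surface, if the arm or the gripper's body presses on something with over 40 N, if the wrist force passes 120 N, or if a joint passes its speed limit or range.

### The arm

A 6-joint arm with a two-finger parallel gripper is mounted at the origin on the work surface. World frame = base frame: x ahead of the robot, y to its left, z up, the work surface at z = 0. Lengths are in m, angles in rad, forces in N, time in s.
With the tool pointing down it reaches from about 0.35 to 0.725 m from the base axis. Payload 6 kg.
Tool frame: the origin (TCP) lies on the mounting face of the last link; the fingertips stand 173 mm ahead of it and the grasp point (between the pads) lies 155 mm ahead of it (robot.nose_length is the distance from the TCP to the fingertips, in m); z points along the fingers, y is the line along which they close (so a half turn about z gives the same grasp; the last joint's range is limited). The gripper opens to 85 mm and grips with 20 to 120 N. Pads are 22 mm wide; open, the fingers measure 114 mm over their backs; the gripper's body (76 mm by 85 mm) begins 54 mm behind the grasp point. The pads swing forward as they close: fully open they stand 13 mm farther back than shut.
Start: joints at [-0.99, 0.04, 0.085, 0, -1.615, -0.334], TCP at [0.147, -0.582, 0.405] pointing down, gripper open.
Joint ranges: [-2.56, 2.56], [-1.29, 2.01], [-1.08, 1.49], [-3.29, 1.98], [-2.81, -0.18], [-2.99, 2.99]. Speed limits (rad/s): [2.57, 2.57, 3.01, 3.14, 3.14, 3.14].

### API

Orientations are given as a 3x3 rotation matrix whose columns are the frame's x, y, z axes.
In Python, from plant import robot, cams, order gives the robot as it stands.
- The arm moves only by the tool drive_tool, never from a script. Its argument "series" is a list of rows, each an object with "jaw": the opening, from -1 (shut) to 1 (fully open); "slide": the shift along the tool's x, y, z in cm, a list of three; "turn": the turn, a rotation vector about the tool's x, y, z in rad, a list of three. A call has 1 to 20 rows; each row is the pose to reach, as a shift and turn from the pose commanded when the call began, along the tool's axes at that moment; what a row does not reach only later rows make up. A row lasts 1/12 s, in which the tool goes at most 41.7 mm and 7.16 degrees, less where a joint would pass 70% of its speed; a pose out of reach is approached as far as the arm can. A call with a gripper value outside its range is refused whole. The fingers move at their own pace and stop on an object; "force" is the grip in N (left out, the last holds). Time passes only in rows, so rows that repeat a pose let the fingers close. It gives the time, the measured TCP pose, the force and the opening at its end, in the units of the state.
- robot.observe(): the state, without advancing time (a new reading comes with each control period).
- cams.grab_frame(name): name is "scene" or "top"; returns the picture (480x640x3 uint8, red, green, blue); there is no depth.
- cams.camera_model(name): a dict with "camera_matrix" (3x3 intrinsics, pixels), "pose" (4x4, takes a point from camera to world coordinates). Camera axes: x right, y down, z forward; pixel columns grow to the right and rows downward; lengths in m; the calibration is good to about 2 mm. A picture is of the moment at which its call begins. camera_model takes no time and is no camera call.
- order.hand_in(): hands the job in, once; it reports no verdict.
Trained networks look in the newest picture that a camera, given by its name, has taken for a name from the list of things; names that differ only in an ending like _2 or _b are one class to them, and where a whole thing is asked for, a point or a joint stands for the part that bears it (a point fixed in the world has none). Each returns a list of dicts, best first, with "p" (0 to 1); they miss things now and then, are a little off and sometimes report something else, mostly with a low value. They report only what shows in the picture. A call takes as long as a camera call.
- cams.search_frame(thing, camera): "at" ([x, y, z] in m, in world coordinates, good to about 4 mm: the middle of the surface that is visible of it).
- cams.landmark_of(thing, camera): "at" ([x, y, z] in m, in world coordinates, good to about 4 mm: a listed point, or the origin of a listed thing).
The state is a dict: "t": time; "joint_pos": joint angles; "dq": joint speeds; "tau": joint torques, N m; "tool_pos": TCP position; "ee_rot": TCP orientation; "contact_force": force on the tool from outside, world axes, zero at the start; "ft_torque": the same for the moment, N m; "finger_gap": finger opening in m.
Only numpy, scipy, OpenCV 4.12 (cv2) and the standard library are available. Lean on these libraries where they do the work, as an engineer would, in place of code of your own. Each camera call takes 0.05 s, during which the arm holds its last target. There are 200 camera calls.

## Working session

There is one attempt and no reset: what is moved stays moved. The work goes in short steps, Python scripts to look and compute and a tool call to move; the robot and the scene stay as the last step left them, time stands still between calls to the robot, and variables do not carry over. Pictures are saved under pics/ and viewed, on a budget of 10 in all, crops included, one or two more only if the job needs it, and the job is handed in when it is done.

Besides the shell and the picture viewer there is one more tool, called by a JSON object that holds its "fn" and its "kwargs". drive_tool: Moves the arm, as the interface text tells. Its arguments: {"type":"object","properties":{"series":{"type":"array","items":{"type":"object","properties":{"jaw":{"type":"number"},"slide":{"type":"array","items":{"type":"number"}},"turn":{"type":"array","items":{"type":"number"}}}}},"force":{"type":"number"}},"required":["series"]}

```bash
ls; mkdir -p pics
cat > h.py <<'E'
import numpy as np, cv2
from plant import robot, cams, order
np.set_printoptions(precision=4, suppress=True)
def proj(cam,p):
    m=cams.camera_model(cam);T=np.linalg.inv(np.array(m["pose"]));c=T[:3,:3]@np.asarray(p)+T[:3,3]
    u=np.array(m["camera_matrix"])@c;return u[:2]/u[2]
def ray(cam,uv,z):
    m=cams.camera_model(cam);P=np.array(m["pose"]);d=P[:3,:3]@np.linalg.solve(np.array(m["camera_matrix"]),[uv[0],uv[1],1.])
    return P[:3,3]+d*(z-P[2,3])/d[2]
def save(cam,name):
    im=cams.grab_frame(cam);cv2.imwrite("pics/"+name,im[:,:,::-1].copy());return im
E
python3 - <<'E'
from h import *
for c in("scene","top"):
    save(c,c+"0.png");m=cams.camera_model(c);print(c,np.array(m["pose"]),np.array(m["camera_matrix"])[0])
for th in("rack","slot_1","slot_2","slot_3","slot_4","spatula","spoon","spatula_head","spoon_head","dish_brush","tumbler","basin"):
    for c in("top","scene"):
        print(th,c,[(np.array(r["at"]),round(r["p"],2)) for r in cams.landmark_of(th,c)[:2]])
s=robot.observe();print(s)
E
```

```text
pics
scene [[-0.4485  0.555  -0.7006  1.1677]
 [ 0.8937  0.2919 -0.3408  0.2982]
 [ 0.0154 -0.779  -0.6269  0.589 ]
 [ 0.      0.      0.      1.    ]] [497.3953   0.     316.622 ]
top [[-0.0299 -0.983   0.1811  0.4086]
 [-0.9992  0.0344  0.0219  0.0193]
 [-0.0278 -0.1803 -0.9832  1.1135]
 [ 0.      0.      0.      1.    ]] [616.954    0.     317.6955]
rack top [(array([ 0.5666, -0.022 ,  0.0172]), 0.56)]
rack scene [(array([ 0.5731, -0.0181,  0.0133]), 0.84), (array([ 0.681 , -0.1151,  0.0702]), 0.36)]
slot_1 top [(array([ 0.5763, -0.1211,  0.072 ]), 0.88), (array([0.5682, 0.0511, 0.073 ]), 0.84)]
slot_1 scene [(array([ 0.5685, -0.0354,  0.0696]), 0.95), (array([ 0.583 , -0.2032,  0.0701]), 0.87)]
slot_2 top [(array([ 0.5763, -0.1211,  0.072 ]), 0.88), (array([0.5682, 0.0511, 0.073 ]), 0.84)]
slot_2 scene [(array([ 0.5685, -0.0354,  0.0696]), 0.95), (array([ 0.583 , -0.2032,  0.0701]), 0.87)]
slot_3 top [(array([ 0.5763, -0.1211,  0.072 ]), 0.88), (array([0.5682, 0.0511, 0.073 ]), 0.84)]
slot_3 scene [(array([ 0.5685, -0.0354,  0.0696]), 0.95), (array([ 0.583 , -0.2032,  0.0701]), 0
[... 967 characters left out ...]
tumbler scene [(array([0.5436, 0.1718, 0.034 ]), 0.93), (array([ 0.5673, -0.1237,  0.0683]), 0.73)]
basin top [(array([0.5707, 0.0008, 0.0011]), 0.87)]
basin scene []
{'t': 1.3, 'joint_pos': array([-0.9903,  0.0402,  0.0848,  0.    , -1.6155, -0.3336]), 'dq': array([-0.0003,  0.0014,  0.0017, -0.0003,  0.0005, -0.0007]), 'tau': array([ -0.0006, -36.7924,  34.7433,   6.933 ,  -0.001 ,  -0.    ]), 'tool_pos': array([ 0.1466, -0.5818,  0.4047]), 'ee_rot': array([[-0.9697, -0.2444, -0.0001],
       [-0.2444,  0.9697,  0.0001],
       [ 0.0001,  0.0001, -1.    ]]), 'contact_force': array([-0.8208, -0.5212, -0.2132]), 'ft_torque': array([0.0212, 0.0024, 0.0191]), 'finger_gap': 0.08492651985617107}
```

View pics/top0.png

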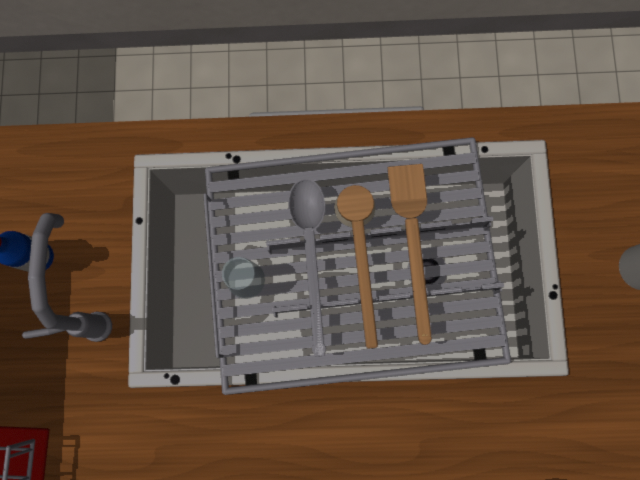

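View pics/scene0.png

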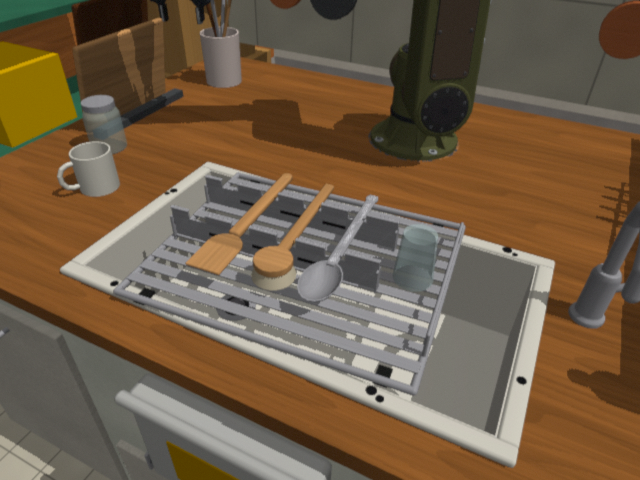

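Top view: spoon in slot 1 (handle ~(315,290)), brush in slot 2 (~(365,290)), spatula in slot 3 (~(417,290)), tumbler at (240,275). The scene view agrees. All heads point away from the robot, and the rack is turned by a few degrees. Next I fit the rack pose and check it with an overlay.

```bash
cat > fit.py <<'E'
from h import *
from scipy.optimize import least_squares
Y=[.070,-.016,-.102,-.188]
obs=[]
for c in("top","scene"):
    cams.grab_frame(c)
    for r in cams.landmark_of("slot_1",c):
        if r["p"]>.3: obs.append(r["at"][:2]); print(c,np.array(r["at"]),round(r["p"],2))
obs=np.array(obs)
def slots(q): 
    R=np.array([[np.cos(q[2]),-np.sin(q[2])],[np.sin(q[2]),np.cos(q[2])]]); return np.array([R@[0,y]+q[:2] for y in Y])
def res(q):
    S=slots(q);return np.concatenate([min((o-s for s in S),key=np.linalg.norm) for o in obs])
f=least_squares(res,[.57,-.02,.07],loss="soft_l1",f_scale=.004)
print("rack",f.x,f.fun.reshape(-1,2)*1e3);np.save("rack.npy",f.x)
E
cat > ov.py <<'E'
from h import *
def overlay(cam,q,name,x0,y0,w,h,k):
    im=cams.grab_frame(cam)[:,:,::-1].copy();im=cv2.resize(im[y0:y0+h,x0:x0+w],None,fx=k,fy=k,interpolation=cv2.INTER_CUBIC)
    def W(x,y,z): return np.array([q[0]+x*np.cos(q[2])-y*np.sin(q[2]),q[1]+x*np.sin(q[2])+y*np.cos(q[2]),.014+z])
    P=lambda p:tuple(int(v) for v in (proj(cam,p)-[x0,y0]+.5)*k)
    for bx in(.038,-.075):
        pts=[]
        for y in(.070,-.016,-.102,-.188):
            for dy,z in((.017,.074),(.017,.056),(-.017,.056),(-.017,.074)): pts.append(P(W(bx,y+dy,z)))
        cv2.polylines(im,[np.array(pts)],False,(0,255,255),1)
    cv2.imwrite("pics/"+name,im)
E
python3 - <<'E'
exec(open("fit.py").read())
from ov import overlay
overlay("top",f.x,"ov1.png",200,130,320,240,2.5)
overlay("scene",f.x,"ov2.png",150,160,320,180,2.5)
E
```

```text
top [ 0.5767 -0.1186  0.0731] 0.9
top [ 0.5732 -0.0359  0.069 ] 0.7
top [ 0.5852 -0.2052  0.0702] 0.68
top [0.5665 0.0508 0.0704] 0.59
scene [ 0.5699 -0.0353  0.0705] 0.9
scene [ 0.5822 -0.2033  0.0703] 0.71
scene [ 0.5756 -0.1185  0.0663] 0.61
scene [0.5647 0.0529 0.069 ] 0.56
rack [ 0.5702 -0.0178  0.0688] [[-0.4744  0.9169]
 [ 1.9419 -2.1794]
 [ 2.1094  0.1132]
 [ 1.1581 -1.2756]
 [-1.3581 -1.5794]
 [-0.8906  2.0132]
 [-1.5744  1.0169]
 [-0.6419  0.8244]]
```

View pics/ov1.png

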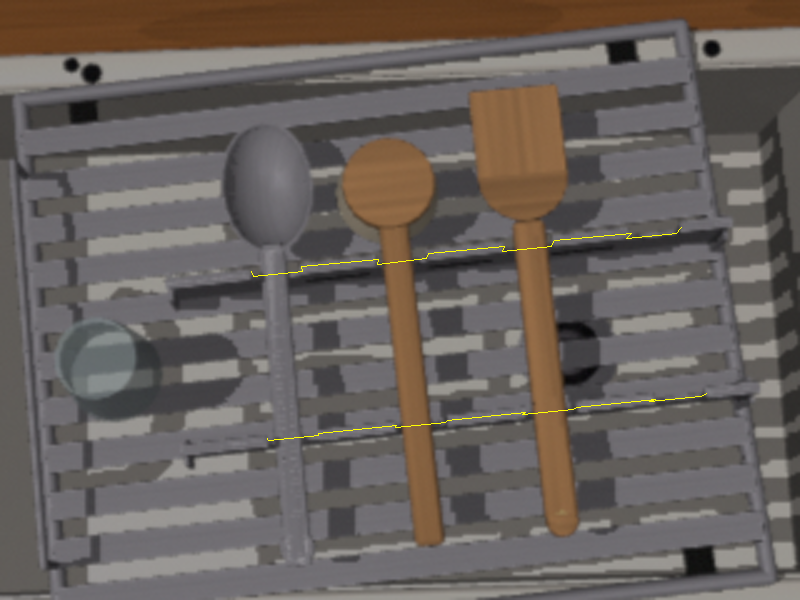

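View pics/ov2.png

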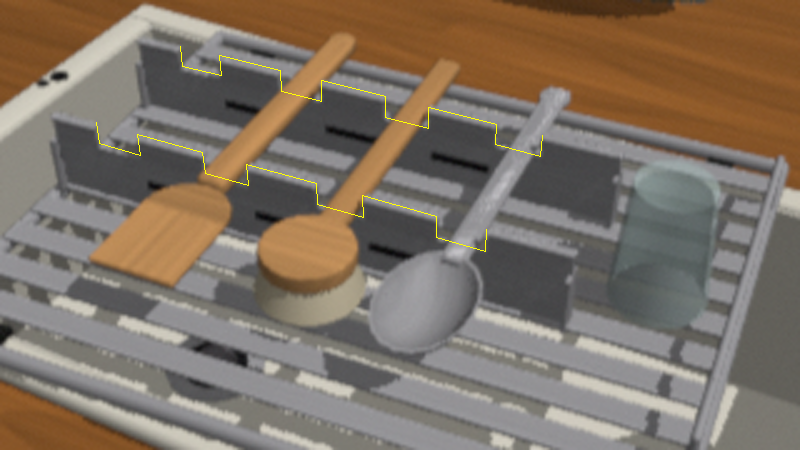

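The overlay lines up with both rest bars and their notches to about 1 px, with the rack at (0.570, -0.018) and yaw 0.069. Next are the handle axes from the pixels I read off, and the first move.

```bash
cat >> h.py <<'E'
q=np.array([.5702,-.0178,.0688]);c_,s_=np.cos(q[2]),np.sin(q[2])
RK=np.array([[c_,-s_],[s_,c_]])
def inrack(p): return RK.T@(np.asarray(p)[:2]-q[:2])
def world(xy): return RK@np.asarray(xy)+q[:2]
def goto(xy,z):  # slide (cm) and turn for tool to rack-frame xy, TCP height z, yaw of rack
    s=robot.observe();R=np.array(s["ee_rot"]);t=np.r_[world(xy),z]
    G=np.array([[-c_,-s_,0],[-s_,c_,0],[0,0,-1.]])
    print("slide",100*R.T@(t-s["tool_pos"]),"turn",cv2.Rodrigues(R.T@G)[0].ravel(),"t",s["t"],"F",s["contact_force"],"gap",s["finger_gap"],"rackxy",inrack(s["tool_pos"]),"z",s["tool_pos"][2])
E
python3 - <<'E'
from h import *
for n,a,b,z in(("spoon",(318.8,354),(309.2,230),.075),("spatula",(424.8,342),(410.8,218),.082)):
    A,B=inrack(ray("top",a,z)),inrack(ray("top",b,z));d=B-A;print(n,A,B,"rel yaw",np.arctan2(d[1],d[0]))
for p in((.5677,-.1247),(.5648,-.1238),(.6818,-.1145),(.6826,-.1169),(.5583,.0544),(.5599,.0524),(.6686,.0569),(.6646,.0571)): print(inrack(p))
goto([-.004,-.102],.30)
E
```

```text
spoon [-0.1568  0.0751] [0.0533 0.0708] rel yaw -0.020468631391777604
spatula [-0.1547 -0.1003] [ 0.0546 -0.1037] rel yaw -0.016191097529024825
[-0.0098 -0.1065]
[-0.0127 -0.1054]
[ 0.1047 -0.1041]
[ 0.1053 -0.1066]
[-0.0069  0.0728]
[-0.0054  0.0707]
[0.1033 0.0678]
[0.0993 0.0682]
slide [-52.6556  34.375   10.47  ] turn [ 0.0001 -0.      0.178 ] t 1.6 F [-0.5434 -0.4257  0.1603] gap 0.08548464360367067 rackxy [-0.4614 -0.5336] z 0.40468624516447377
```

{"fn": "drive_tool", "kwargs": {"series": [{"jaw": 0.2, "slide": [-17.4, 11.4, 3.5], "turn": [0, 0, 0.06]}, {"jaw": 0.2, "slide": [-34.8, 22.8, 7], "turn": [0, 0, 0.12]}, {"jaw": 0.2, "slide": [-52.2, 34.2, 10.5], "turn": [0, 0, 0.178]}, {"jaw": 0.2, "slide": [-52.2, 34.2, 10.5], "turn": [0, 0, 0.178]}, {"jaw": 0.2, "slide": [-52.2, 34.2, 10.5], "turn": [0, 0, 0.178]}, {"jaw": 0.2, "slide": [-52.2, 34.2, 10.5], "turn": [0, 0, 0.178]}, {"jaw": 0.2, "slide": [-52.2, 34.2, 10.5], "turn": [0, 0, 0.178]}, {"jaw": 0.2, "slide": [-52.2, 34.2, 10.5], "turn": [0, 0, 0.178]}, {"jaw": 0.2, "slide": [-52.2, 34.2, 10.5], "turn": [0, 0, 0.178]}, {"jaw": 0.2, "slide": [-52.2, 34.2, 10.5], "turn": [0, 0, 0.178]}, {"jaw": 0.2, "slide": [-52.2, 34.2, 10.5], "turn": [0, 0, 0.178]}, {"jaw": 0.2, "slide": [-52.2, 34.2, 10.5], "turn": [0, 0, 0.178]}, {"jaw": 0.2, "slide": [-52.2, 34.2, 10.5], "turn": [0, 0, 0.178]}, {"jaw": 0.2, "slide": [-52.2, 34.2, 10.5], "turn": [0, 0, 0.178]}, {"jaw": 0.2, "slide": [-52.2, 34.2, 10.5], "turn": [0, 0, 0.178]}, {"jaw": 0.2, "slide": [-52.2, 34.2, 10.5], "turn": [0, 0, 0.178]}, {"jaw": 0.2, "slide": [-52.2, 34.2, 10.5], "turn": [0, 0, 0.178]}, {"jaw": 0.2, "slide": [-52.2, 34.2, 10.5], "turn": [0, 0, 0.178]}], "force": 40}}

```text
t: 3.1
tool_pos: [0.5693, -0.1224, 0.2994]
ee_rot: [[-0.998, -0.07, -0.001], [-0.07, 0.998, -0.0], [0.001, -0.0, -1.0]]
contact_force: [0.1, 0.4, -0.5]
finger_gap: 0.051
```

Run:
```python
from h import *
save("scene","s1.png")
goto([-.008,-.103],.229)
```

```text
slide [-0.0459  0.1908  7.0902] turn [-0.0002 -0.0001 -0.    ] t 3.15 F [ 0.4117 -0.2389  0.9516] gap 0.05119991467864895 rackxy [-0.0085 -0.1049] z 0.2999021904997571
```

View pics/s1.png

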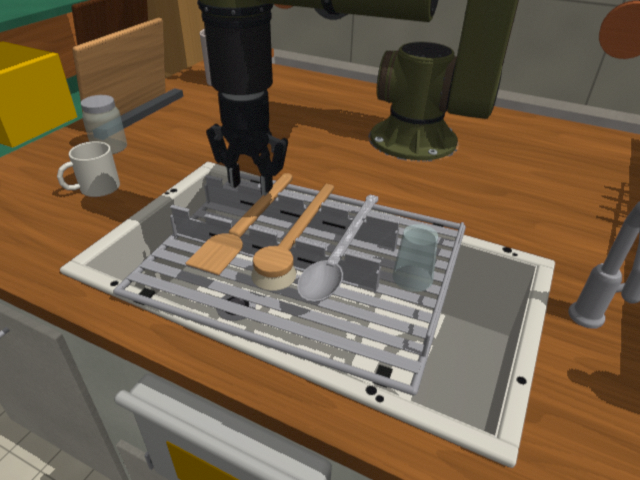

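The open fingers at (235,182) and (267,183) straddle the spatula handle at about (255,210). I'll descend and grip.

{"fn": "drive_tool", "kwargs": {"series": [{"jaw": 0.2, "slide": [0, 0.2, 2.5], "turn": [0, 0, 0]}, {"jaw": 0.2, "slide": [0, 0.2, 5], "turn": [0, 0, 0]}, {"jaw": 0.2, "slide": [0, 0.2, 6.5], "turn": [0, 0, 0]}, {"jaw": 0.2, "slide": [0, 0.2, 7.1], "turn": [0, 0, 0]}, {"jaw": 0.2, "slide": [0, 0.2, 7.1], "turn": [0, 0, 0]}, {"jaw": -1, "slide": [0, 0.2, 7.1], "turn": [0, 0, 0]}, {"jaw": -1, "slide": [0, 0.2, 7.1], "turn": [0, 0, 0]}, {"jaw": -1, "slide": [0, 0.2, 7.1], "turn": [0, 0, 0]}, {"jaw": -1, "slide": [0, 0.2, 7.1], "turn": [0, 0, 0]}, {"jaw": -1, "slide": [0, 0.2, 7.1], "turn": [0, 0, 0]}, {"jaw": -1, "slide": [0, 0.2, 7.1], "turn": [0, 0, 0]}, {"jaw": -1, "slide": [0, 0.2, 7.1], "turn": [0, 0, 0]}], "force": 40}}

```text
t: 4.15
tool_pos: [0.5696, -0.1209, 0.2308]
ee_rot: [[-0.998, -0.069, 0.003], [-0.069, 0.998, -0.001], [-0.003, -0.001, -1.0]]
contact_force: [-0.7, -1.1, 6.8]
finger_gap: 0.0217
```

Run:
```python
from h import *
goto([-.001,-.188],.229)
print(robot.observe()["ft_torque"])
```

```text
slide [-0.6675 -8.5223  0.192 ] turn [-0.0011  0.0028  0.0002] t 4.15 F [-0.7084 -1.1292  6.7751] gap 0.021686117811149253 rackxy [-0.0077 -0.1028] z 0.23080919115434798
[-0.2983  0.3395 -0.0611]
```

{"fn": "drive_tool", "kwargs": {"series": [{"jaw": -1, "slide": [0, 0, -1], "turn": [0, 0, 0]}, {"jaw": -1, "slide": [0, 0, -3], "turn": [0, 0, 0]}, {"jaw": -1, "slide": [0, 0, -5], "turn": [0, 0, 0]}, {"jaw": -1, "slide": [-0.2, -2, -6], "turn": [0, 0, 0]}, {"jaw": -1, "slide": [-0.4, -4, -6], "turn": [0, 0, 0]}, {"jaw": -1, "slide": [-0.5, -6, -6], "turn": [0, 0, 0]}, {"jaw": -1, "slide": [-0.6, -7.5, -6], "turn": [0, 0, 0]}, {"jaw": -1, "slide": [-0.7, -8.5, -6], "turn": [0, 0, 0]}, {"jaw": -1, "slide": [-0.7, -8.5, -5], "turn": [0, 0, 0]}, {"jaw": -1, "slide": [-0.7, -8.5, -3.5], "turn": [0, 0, 0]}, {"jaw": -1, "slide": [-0.7, -8.5, -2.5], "turn": [0, 0, 0]}, {"jaw": -1, "slide": [-0.7, -8.5, -2.5], "turn": [0, 0, 0]}, {"jaw": -1, "slide": [-0.7, -8.5, -2.5], "turn": [0, 0, 0]}]}}

```text
t: 5.23
tool_pos: [0.5818, -0.2044, 0.2528]
ee_rot: [[-0.998, -0.069, -0.002], [-0.069, 0.998, 0.0], [0.002, 0.0, -1.0]]
contact_force: [-0.4, -0.2, -0.7]
finger_gap: 0.0212
```

Run:
```python
from h import *
from ov import overlay
overlay("scene",q,"ov3.png",100,130,320,200,2.5)
goto([-.001,-.188],.230)
print(robot.observe()["ft_torque"])
```

```text
slide [-0.0032 -0.0878  2.3954] turn [-0.0003 -0.0002  0.0007] t 5.2833 F [0.3033 0.0422 1.0117] gap 0.021433643082264718 rackxy [-0.001  -0.1871] z 0.2539535205521336
[ 0.0563  0.0333 -0.0334]
```

View pics/ov3.png

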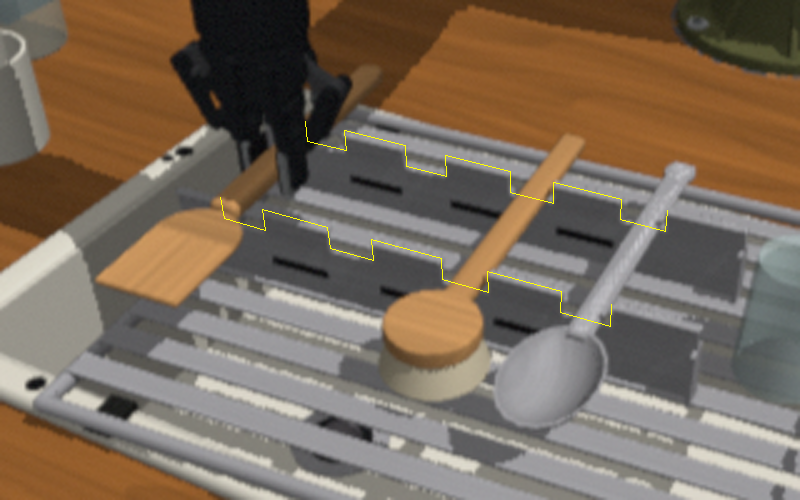

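The spatula is held level over slot 4, and the empty notch 3 matches the overlay. I'll lower it, release, and go over to the spoon.

{"fn": "drive_tool", "kwargs": {"series": [{"jaw": -1, "slide": [0, -0.05, 0.8], "turn": [0, 0, 0]}, {"jaw": -1, "slide": [0, -0.05, 1.5], "turn": [0, 0, 0]}, {"jaw": -1, "slide": [0, -0.05, 2.0], "turn": [0, 0, 0]}, {"jaw": -1, "slide": [0, -0.05, 2.2], "turn": [0, 0, 0]}, {"jaw": -1, "slide": [0, -0.05, 2.35], "turn": [0, 0, 0]}, {"jaw": -1, "slide": [0, -0.05, 2.35], "turn": [0, 0, 0]}, {"jaw": -1, "slide": [0, -0.05, 2.35], "turn": [0, 0, 0]}]}}

```text
t: 5.87
tool_pos: [0.5819, -0.2055, 0.2308]
ee_rot: [[-0.998, -0.069, 0.0], [-0.069, 0.998, -0.0], [-0.0, -0.0, -1.0]]
contact_force: [-2.0, 1.2, 4.0]
finger_gap: 0.0213
```

{"fn": "drive_tool", "kwargs": {"series": [{"jaw": -0.3, "slide": [0, 0, 0], "turn": [0, 0, 0]}, {"jaw": 0, "slide": [0, 0, 0], "turn": [0, 0, 0]}, {"jaw": 0.2, "slide": [0, 0, 0], "turn": [0, 0, 0]}, {"jaw": 0.2, "slide": [0, 0, 0], "turn": [0, 0, 0]}, {"jaw": 0.2, "slide": [0, 0, -1], "turn": [0, 0, 0]}, {"jaw": 0.2, "slide": [0, 0, -3], "turn": [0, 0, 0]}, {"jaw": 0.2, "slide": [0, 0, -6], "turn": [0, 0, 0]}, {"jaw": 0.2, "slide": [0.1, 3, -6.5], "turn": [0, 0, 0]}, {"jaw": 0.2, "slide": [0.2, 7, -6.5], "turn": [0, 0, 0]}, {"jaw": 0.2, "slide": [0.3, 11, -6.5], "turn": [0, 0, 0]}, {"jaw": 0.2, "slide": [0.4, 15, -6.5], "turn": [0, 0, 0]}, {"jaw": 0.2, "slide": [0.5, 19, -6.5], "turn": [0, 0, 0]}, {"jaw": 0.2, "slide": [0.6, 23, -6.5], "turn": [0, 0, 0]}, {"jaw": 0.2, "slide": [0.6, 25.9, -6.5], "turn": [0, 0, 0]}, {"jaw": 0.2, "slide": [0.6, 25.9, -6.5], "turn": [0, 0, 0]}, {"jaw": 0.2, "slide": [0.6, 25.9, -6.5], "turn": [0, 0, 0]}]}}

```text
t: 7.2
tool_pos: [0.558, 0.0541, 0.2961]
ee_rot: [[-0.997, -0.072, 0.001], [-0.072, 0.997, 0.0], [-0.001, 0.0, -1.0]]
contact_force: [0.1, -0.5, -0.4]
finger_gap: 0.051
```

Run:
```python
from h import *
im=save("top","t2.png");cv2.imwrite("pics/t2c.png",cv2.resize(im[120:370,190:510,::-1],None,fx=2.4,fy=2.4,interpolation=cv2.INTER_CUBIC))
for th in("spatula","spatula_head"):
  print(th,[(inrack(r["at"]),r["at"][2],round(r["p"],2)) for r in cams.landmark_of(th,"top")[:2]])
goto([-.007,.0715],.226)
```

```text
spatula [(array([-0.0017, -0.187 ]), 0.0715, 0.68)]
spatula_head [(array([ 0.1127, -0.188 ]), 0.0745, 0.64)]
slide [-0.0087  0.1244  6.96  ] turn [ 0.      0.0003 -0.0008] t 7.35 F [ 0.245   0.3106 -0.185 ] gap 0.0514558166011321 rackxy [-0.0071  0.0703] z 0.2955995117406527
```

View pics/t2c.png

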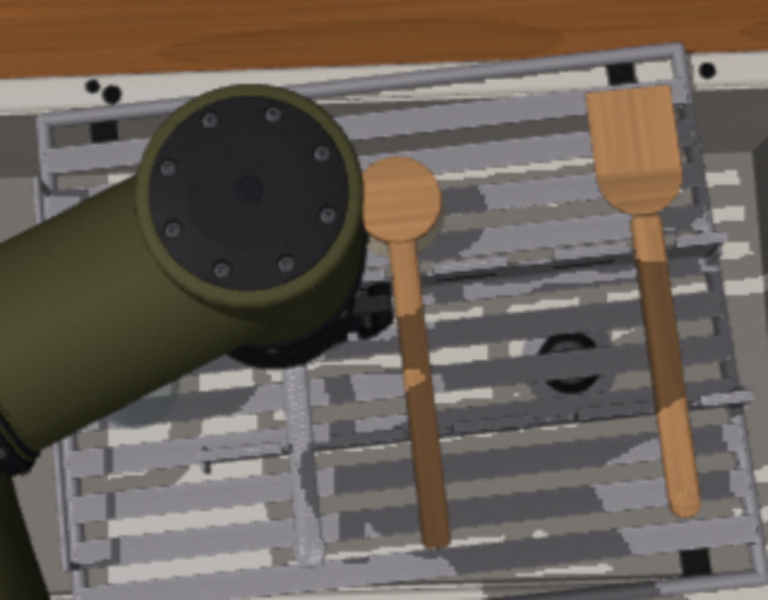

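The spatula lies straight in slot 4 (crop about (660,350)), and the brush has not moved. Now I grip the spoon.

{"fn": "drive_tool", "kwargs": {"series": [{"jaw": 0.2, "slide": [0, 0.1, 2.5], "turn": [0, 0, 0]}, {"jaw": 0.2, "slide": [0, 0.1, 5], "turn": [0, 0, 0]}, {"jaw": 0.2, "slide": [0, 0.1, 6.5], "turn": [0, 0, 0]}, {"jaw": 0.2, "slide": [0, 0.1, 6.9], "turn": [0, 0, 0]}, {"jaw": 0.2, "slide": [0, 0.1, 6.9], "turn": [0, 0, 0]}, {"jaw": -1, "slide": [0, 0.1, 6.9], "turn": [0, 0, 0]}, {"jaw": -1, "slide": [0, 0.1, 6.9], "turn": [0, 0, 0]}, {"jaw": -1, "slide": [0, 0.1, 6.9], "turn": [0, 0, 0]}, {"jaw": -1, "slide": [0, 0.1, 6.9], "turn": [0, 0, 0]}, {"jaw": -1, "slide": [0, 0.1, 6.9], "turn": [0, 0, 0]}, {"jaw": -1, "slide": [0, 0.1, 6.9], "turn": [0, 0, 0]}, {"jaw": -1, "slide": [0, 0.1, 6.9], "turn": [0, 0, 0]}]}}

```text
t: 8.35
tool_pos: [0.5586, 0.0535, 0.2279]
ee_rot: [[-0.998, -0.069, 0.003], [-0.069, 0.998, 0.0], [-0.003, -0.0, -1.0]]
contact_force: [-1.7, 0.0, 6.7]
finger_gap: 0.0168
```

Run:
```python
from h import *
goto([-.001,-.102],.227)
```

```text
slide [ -0.5674 -17.3947   0.094 ] turn [-0.      0.0026  0.0002] t 8.35 F [-1.7384  0.0128  6.7193] gap 0.0168144644571626 rackxy [-0.0067  0.0719] z 0.22792397799261516
```

{"fn": "drive_tool", "kwargs": {"series": [{"jaw": -1, "slide": [0, 0, -1], "turn": [0, 0, 0]}, {"jaw": -1, "slide": [0, 0, -3], "turn": [0, 0, 0]}, {"jaw": -1, "slide": [0, 0, -6], "turn": [0, 0, 0]}, {"jaw": -1, "slide": [0, 0, -9], "turn": [0, 0, 0]}, {"jaw": -1, "slide": [-0.1, -2, -9], "turn": [0, 0, 0]}, {"jaw": -1, "slide": [-0.2, -5, -9], "turn": [0, 0, 0]}, {"jaw": -1, "slide": [-0.3, -8, -9], "turn": [0, 0, 0]}, {"jaw": -1, "slide": [-0.4, -11, -9], "turn": [0, 0, 0]}, {"jaw": -1, "slide": [-0.5, -14, -9], "turn": [0, 0, 0]}, {"jaw": -1, "slide": [-0.6, -16.4, -9], "turn": [0, 0, 0]}, {"jaw": -1, "slide": [-0.6, -17.4, -9], "turn": [0, 0, 0]}, {"jaw": -1, "slide": [-0.6, -17.4, -7], "turn": [0, 0, 0]}, {"jaw": -1, "slide": [-0.6, -17.4, -5], "turn": [0, 0, 0]}, {"jaw": -1, "slide": [-0.6, -17.4, -3.5], "turn": [0, 0, 0]}, {"jaw": -1, "slide": [-0.6, -17.4, -2.5], "turn": [0, 0, 0]}, {"jaw": -1, "slide": [-0.6, -17.4, -2.5], "turn": [0, 0, 0]}, {"jaw": -1, "slide": [-0.6, -17.4, -2.5], "turn": [0, 0, 0]}]}}

```text
t: 9.77
tool_pos: [0.5761, -0.1194, 0.2514]
ee_rot: [[-0.998, -0.069, -0.001], [-0.069, 0.998, -0.0], [0.001, -0.0, -1.0]]
contact_force: [-0.6, 0.6, 0.3]
finger_gap: 0.0171
```

Run:
```python
from h import *
from ov import overlay
overlay("scene",q,"ov4.png",110,140,320,200,2.5)
goto([-.001,-.102],.227)
```

```text
slide [ 0.0187 -0.0166  2.5318] turn [-0.0004  0.0011  0.0006] t 9.8167 F [-0.3367  0.0243 -1.2055] gap 0.016922472734609312 rackxy [-0.0008 -0.1018] z 0.2523179289115025
```

View pics/ov4.png

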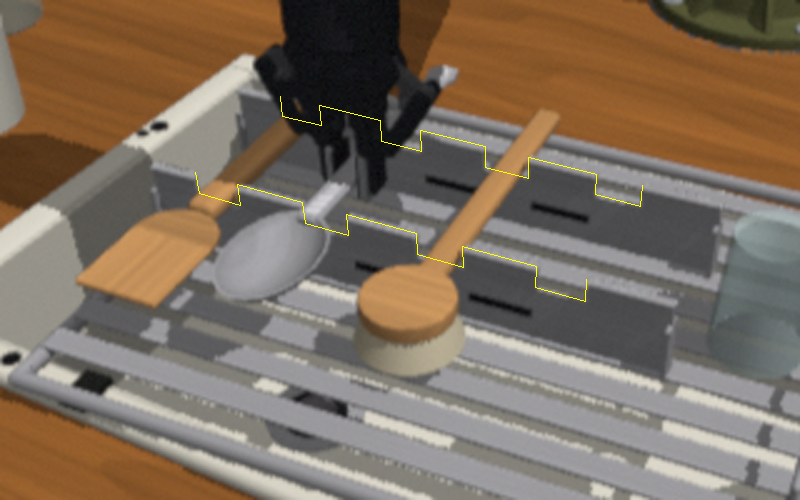

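The spoon hangs level over slot 3, with its neck at about (325,205) above the notch at 305–347. I'll lower, release, and move above the spatula.

{"fn": "drive_tool", "kwargs": {"series": [{"jaw": -1, "slide": [0, 0, 0.8], "turn": [0, 0, 0]}, {"jaw": -1, "slide": [0, 0, 1.5], "turn": [0, 0, 0]}, {"jaw": -1, "slide": [0, 0, 2.0], "turn": [0, 0, 0]}, {"jaw": -1, "slide": [0, 0, 2.25], "turn": [0, 0, 0]}, {"jaw": -1, "slide": [0, 0, 2.45], "turn": [0, 0, 0]}, {"jaw": -1, "slide": [0, 0, 2.45], "turn": [0, 0, 0]}, {"jaw": -1, "slide": [0, 0, 2.45], "turn": [0, 0, 0]}]}}

```text
t: 10.4
tool_pos: [0.576, -0.1196, 0.228]
ee_rot: [[-0.998, -0.069, 0.0], [-0.069, 0.998, -0.0], [-0.0, -0.0, -1.0]]
contact_force: [-5.0, 2.1, 5.0]
finger_gap: 0.0166
```

{"fn": "drive_tool", "kwargs": {"series": [{"jaw": -0.3, "slide": [0, 0, 0], "turn": [0, 0, 0]}, {"jaw": 0, "slide": [0, 0, 0], "turn": [0, 0, 0]}, {"jaw": 0.2, "slide": [0, 0, 0], "turn": [0, 0, 0]}, {"jaw": 0.2, "slide": [0, 0, 0], "turn": [0, 0, 0]}, {"jaw": 0.2, "slide": [0, 0, -1], "turn": [0, 0, 0]}, {"jaw": 0.2, "slide": [0, 0, -3], "turn": [0, 0, 0]}, {"jaw": 0.2, "slide": [0, 0, -6], "turn": [0, 0, 0]}, {"jaw": 0.2, "slide": [0, -3, -6.5], "turn": [0, 0, 0]}, {"jaw": 0.2, "slide": [0, -6, -6.5], "turn": [0, 0, 0]}, {"jaw": 0.2, "slide": [0, -8.5, -6.5], "turn": [0, 0, 0]}, {"jaw": 0.2, "slide": [0, -8.5, -6.5], "turn": [0, 0, 0]}, {"jaw": 0.2, "slide": [0, -8.5, -6.5], "turn": [0, 0, 0]}]}}

```text
t: 11.4
tool_pos: [0.5818, -0.2056, 0.292]
ee_rot: [[-0.998, -0.067, -0.0], [-0.067, 0.998, -0.0], [0.0, -0.0, -1.0]]
contact_force: [-0.7, 0.3, -0.2]
finger_gap: 0.0517
```

Run:
```python
from h import *
save("top","t5.png");save("scene","s5.png")
for th in("spatula","spatula_head","spoon","spoon_head","dish_brush"):
  for c in ("top","scene"): print(th,c,[(inrack(r["at"]),r["at"][2],round(r["p"],2)) for r in cams.landmark_of(th,c)[:2]])
goto([-.001,-.1875],.229)
```

```text
spatula top [(array([-0.0038, -0.1877]), 0.0692, 0.97)]
spatula scene [(array([-0.005 , -0.1876]), 0.0663, 0.9)]
spatula_head top []
spatula_head scene [(array([ 0.1157, -0.1895]), 0.0732, 0.75)]
spoon top [(array([-0.0013, -0.0982]), 0.0708, 0.98)]
spoon scene [(array([-0.0014, -0.1025]), 0.0691, 0.77)]
spoon_head top []
spoon_head scene [(array([ 0.1046, -0.1033]), 0.0621, 0.91)]
dish_brush top []
dish_brush scene [(array([-0.0062, -0.0103]), 0.0639, 0.94)]
slide [-0.0144 -0.0676  6.2716] turn [0.0001 0.     0.0003] t 12.0 F [-0.7983 -0.5809  0.6842] gap 0.05096589735299863 rackxy [-0.0011 -0.1868] z 0.29171567265483045
```

{"fn": "drive_tool", "kwargs": {"series": [{"jaw": 0.2, "slide": [0, -0.05, 2.5], "turn": [0, 0, 0]}, {"jaw": 0.2, "slide": [0, -0.05, 5], "turn": [0, 0, 0]}, {"jaw": 0.2, "slide": [0, -0.05, 6], "turn": [0, 0, 0]}, {"jaw": 0.2, "slide": [0, -0.05, 6.3], "turn": [0, 0, 0]}, {"jaw": 0.2, "slide": [0, -0.05, 6.3], "turn": [0, 0, 0]}, {"jaw": -1, "slide": [0, -0.05, 6.3], "turn": [0, 0, 0]}, {"jaw": -1, "slide": [0, -0.05, 6.3], "turn": [0, 0, 0]}, {"jaw": -1, "slide": [0, -0.05, 6.3], "turn": [0, 0, 0]}, {"jaw": -1, "slide": [0, -0.05, 6.3], "turn": [0, 0, 0]}, {"jaw": -1, "slide": [0, -0.05, 6.3], "turn": [0, 0, 0]}, {"jaw": -1, "slide": [0, -0.05, 6.3], "turn": [0, 0, 0]}, {"jaw": -1, "slide": [0, -0.05, 6.3], "turn": [0, 0, 0]}]}}

```text
t: 13.0
tool_pos: [0.5824, -0.205, 0.2306]
ee_rot: [[-0.998, -0.069, 0.003], [-0.069, 0.998, -0.001], [-0.003, -0.001, -1.0]]
contact_force: [0.3, 0.3, 6.0]
finger_gap: 0.0211
```

Run:
```python
from h import *
goto([-.002,.070],.230)
```

```text
slide [ 0.1215 25.7623  0.0315] turn [-0.0009  0.0027  0.0003] t 13.0 F [0.3404 0.3389 6.0216] gap 0.021126992847921005 rackxy [-0.0007 -0.1876] z 0.2305625306516529
```

{"fn": "drive_tool", "kwargs": {"series": [{"jaw": -1, "slide": [0, 0, -1], "turn": [0, 0, 0]}, {"jaw": -1, "slide": [0, 0, -3], "turn": [0, 0, 0]}, {"jaw": -1, "slide": [0, 0, -6], "turn": [0, 0, 0]}, {"jaw": -1, "slide": [0, 0, -9], "turn": [0, 0, 0]}, {"jaw": -1, "slide": [0, 2, -9], "turn": [0, 0, 0]}, {"jaw": -1, "slide": [0, 5, -9], "turn": [0, 0, 0]}, {"jaw": -1, "slide": [0, 8, -9], "turn": [0, 0, 0]}, {"jaw": -1, "slide": [0, 11, -9], "turn": [0, 0, 0]}, {"jaw": -1, "slide": [0.1, 14, -9], "turn": [0, 0, 0]}, {"jaw": -1, "slide": [0.1, 17, -9], "turn": [0, 0, 0]}, {"jaw": -1, "slide": [0.1, 20, -9], "turn": [0, 0, 0]}, {"jaw": -1, "slide": [0.1, 23, -9], "turn": [0, 0, 0]}, {"jaw": -1, "slide": [0.1, 25.2, -9], "turn": [0, 0, 0]}, {"jaw": -1, "slide": [0.1, 25.8, -9], "turn": [0, 0, 0]}, {"jaw": -1, "slide": [0.1, 25.8, -7], "turn": [0, 0, 0]}, {"jaw": -1, "slide": [0.1, 25.8, -5], "turn": [0, 0, 0]}, {"jaw": -1, "slide": [0.1, 25.8, -3.5], "turn": [0, 0, 0]}, {"jaw": -1, "slide": [0.1, 25.8, -2.5], "turn": [0, 0, 0]}, {"jaw": -1, "slide": [0.1, 25.8, -2.5], "turn": [0, 0, 0]}, {"jaw": -1, "slide": [0.1, 25.8, -2.5], "turn": [0, 0, 0]}]}}

```text
t: 14.67
tool_pos: [0.5633, 0.052, 0.2539]
ee_rot: [[-0.998, -0.068, -0.0], [-0.068, 0.998, -0.001], [0.001, -0.001, -1.0]]
contact_force: [-0.4, 0.2, -1.2]
finger_gap: 0.0211
```

Run:
```python
from h import *
from ov import overlay
overlay("scene",q,"ov6.png",150,130,320,220,2.4)
goto([-.002,.070],.2305)
```

```text
slide [ 0.0163 -0.0191  2.4329] turn [-0.0002  0.0011 -0.0002] t 14.7167 F [ 0.1418  0.5899 -0.1956] gap 0.02160258512163222 rackxy [-0.0019  0.0702] z 0.25482870945884395
```

View pics/ov6.png

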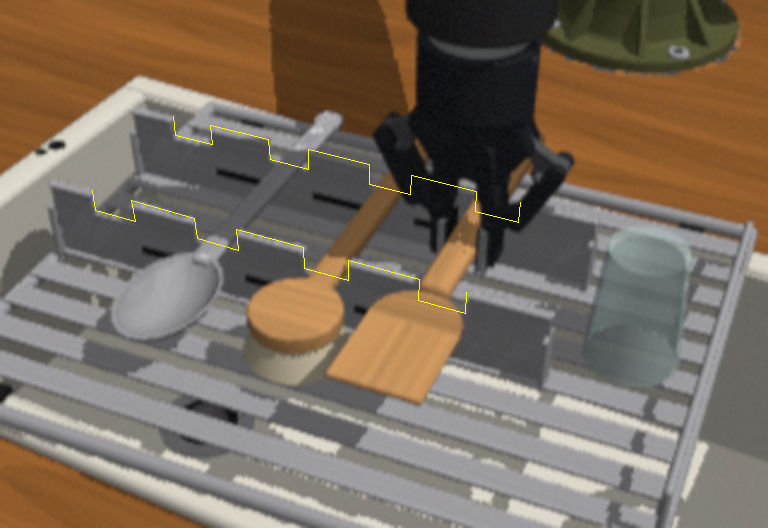

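The spoon lies in notch 3, and the spatula is held level over slot 1, its neck at (435,285) above the notch at 420–465. I'll lower and release.

{"fn": "drive_tool", "kwargs": {"series": [{"jaw": -1, "slide": [0, 0, 0.8], "turn": [0, 0, 0]}, {"jaw": -1, "slide": [0, 0, 1.5], "turn": [0, 0, 0]}, {"jaw": -1, "slide": [0, 0, 2.0], "turn": [0, 0, 0]}, {"jaw": -1, "slide": [0, 0, 2.25], "turn": [0, 0, 0]}, {"jaw": -1, "slide": [0, 0, 2.4], "turn": [0, 0, 0]}, {"jaw": -1, "slide": [0, 0, 2.4], "turn": [0, 0, 0]}, {"jaw": -1, "slide": [0, 0, 2.4], "turn": [0, 0, 0]}]}}

```text
t: 15.3
tool_pos: [0.5631, 0.0523, 0.2306]
ee_rot: [[-0.998, -0.069, 0.0], [-0.069, 0.998, -0.0], [-0.0, -0.0, -1.0]]
contact_force: [-3.9, 0.1, 5.4]
finger_gap: 0.0212
```

{"fn": "drive_tool", "kwargs": {"series": [{"jaw": -0.3, "slide": [0, 0, 0], "turn": [0, 0, 0]}, {"jaw": 0, "slide": [0, 0, 0], "turn": [0, 0, 0]}, {"jaw": 0.2, "slide": [0, 0, 0], "turn": [0, 0, 0]}, {"jaw": 0.2, "slide": [0, 0, 0], "turn": [0, 0, 0]}, {"jaw": 0.2, "slide": [0, 0, -1], "turn": [0, 0, 0]}, {"jaw": 0.2, "slide": [0, 0, -3], "turn": [0, 0, 0]}, {"jaw": 0.2, "slide": [0, 0, -6], "turn": [0, 0, 0]}, {"jaw": 0.2, "slide": [3, -3, -10], "turn": [0, 0, 0]}, {"jaw": 0.2, "slide": [6, -7, -13], "turn": [0, 0, 0]}, {"jaw": 0.2, "slide": [10, -10, -16], "turn": [0, 0, 0]}, {"jaw": 0.2, "slide": [13, -14, -17], "turn": [0, 0, 0]}, {"jaw": 0.2, "slide": [15, -18, -17], "turn": [0, 0, 0]}, {"jaw": 0.2, "slide": [17, -22, -17], "turn": [0, 0, 0]}, {"jaw": 0.2, "slide": [18, -26, -17], "turn": [0, 0, 0]}, {"jaw": 0.2, "slide": [18, -29, -17], "turn": [0, 0, 0]}, {"jaw": 0.2, "slide": [18, -30, -17], "turn": [0, 0, 0]}, {"jaw": 0.2, "slide": [18, -30, -17], "turn": [0, 0, 0]}]}}

```text
t: 16.72
tool_pos: [0.4024, -0.2632, 0.4011]
ee_rot: [[-0.998, -0.065, 0.001], [-0.065, 0.998, -0.001], [-0.001, -0.001, -1.0]]
contact_force: [0.0, 1.1, 0.7]
finger_gap: 0.051
```

Run:
```python
from h import *
from ov import overlay
for th in("spatula","spatula_head","spoon","spoon_head","dish_brush","tumbler"):
  for c in ("top","scene"):
    if th=="spatula": cams.grab_frame(c)
    print(th,c,[(inrack(r["at"]),r["at"][2],round(r["p"],2)) for r in cams.landmark_of(th,c)[:1]])
overlay("scene",q,"ov7.png",150,130,320,220,2.4)
s=robot.observe();print(s["t"],s["tool_pos"],s["contact_force"])
```

```text
spatula top [(array([-0.0036,  0.0703]), 0.0684, 0.58)]
spatula scene [(array([-0.0044,  0.068 ]), 0.0706, 0.69)]
spatula_head top [(array([0.1082, 0.0728]), 0.0781, 0.63)]
spatula_head scene [(array([0.1103, 0.0688]), 0.0753, 0.88)]
spoon top [(array([-0.0021, -0.0973]), 0.0694, 0.96)]
spoon scene [(array([-0.0027, -0.1034]), 0.0741, 0.66)]
spoon_head top [(array([ 0.1084, -0.1038]), 0.063, 0.97)]
spoon_head scene [(array([ 0.1029, -0.1012]), 0.0625, 0.87)]
dish_brush top [(array([-0.0068, -0.0148]), 0.0719, 0.8)]
dish_brush scene [(array([-0.0073, -0.0142]), 0.0656, 0.6)]
tumbler top [(array([-0.0136,  0.1915]), 0.0246, 0.82)]
tumbler scene [(array([ 0.1054, -0.1012]), 0.0612, 0.67)]
17.4667 [ 0.4043 -0.2591  0.3997] [0.6857 0.0566 0.3891]
```

View pics/ov7.png

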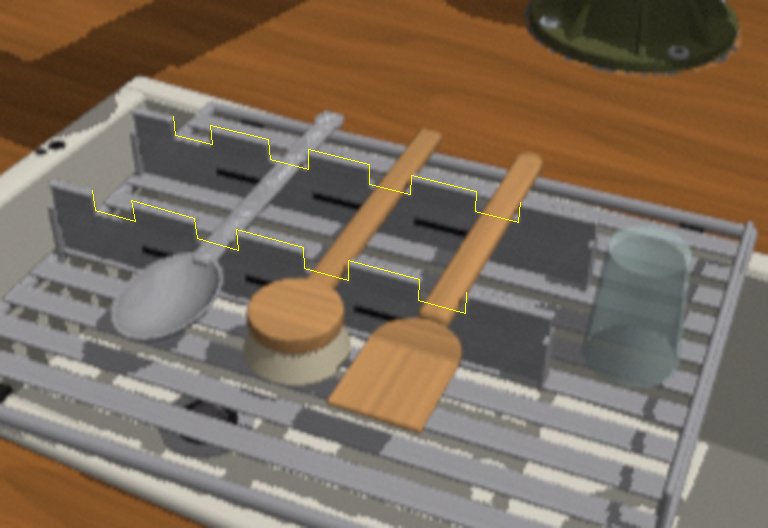

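The picture shows the spoon in notch 3, the brush in notch 2 and the spatula in notch 1, each handle down in both bars. The tumbler has not moved and the robot is clear, so I'm handing in.

```bash
python3 -c "
from h import *
print(order.hand_in())"
```

```text
the job is handed in; nothing more can be done
None
```

The spatula and spoon are swapped, and I handed the job in at about 17.5 s with the arm clear of the rack. The spatula went from slot 3 to the empty slot 4, the spoon from slot 1 to slot 3, and then the spatula from slot 4 to slot 1. Each was lowered until it touched (about 7 N or less) before I let go.

**Final picture:** both handles lie down in both rest bars with their heads on the original side. The brush is still in slot 2.

**Networks:**

| Thing | Camera reading (rack frame) | Compared with |
|---|---|---|
| Spatula | about 4 mm along and 2 mm across from slot 1 | within the 11 mm and 4 mm allowed |
| Spoon | about 2 mm along from slot 3; across, +5 mm (top) or -1 mm (scene) | across readings disagree, see below |
| Tumbler | (-14, 191) mm | within 2 mm of where it started |

**Disagreements:** the top camera's spoon reading was off across the slot, but the scene camera, both views of its head and the picture all put it centred. The scene camera reported the spoon's bowl as the tumbler; I ignored that, because the top camera and the picture agree on the tumbler.

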